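# Index the ratchet turntable to the pipe nipple

## Robot

A 7-joint arm with a two-finger parallel gripper is mounted at the origin on a cart in front of the work surface, level with it; the furniture and walls round the work are solid. World frame = base frame: x ahead of the robot, y to its left, z up, the work surface at z = 0. Lengths are in m, angles in rad, forces in N, time in s.
With the tool pointing down it reaches from about 0.4 to 0.9 m from the base axis. Payload 5.6 kg.
Tool frame: the origin (TCP) lies midway between the tips of the shut fingers; the grasp point (between the pads) lies 19 mm behind it; z points along the fingers, y is the line along which they close (so a half turn about z gives the same grasp; the last joint's range is limited). The gripper opens to 92 mm and grips with 3 to 60 N. Pads are 20 mm wide; open, the fingers measure 128 mm over their backs; the gripper's body (75 mm by 189 mm) begins 69 mm behind the grasp point.
Start: joints at [-1.229, 0.468, -0.012, 1.603, 0.006, 1.071, -0.056], TCP at [0.244, 0.602, 0.215] pointing down, gripper open.
Joint ranges: [-2.53, 2.53], [-0.31, 2.02], [-1.57, 1.55], [0.28, 2.44], [-1.29, 4.43], [0.15, 1.84], [-2.92, 2.92]. Speed limits (rad/s): [2.57, 2.57, 3.14, 3.14, 3.14, 3.14, 3.14].

## Interface

Orientations are given as a 3x3 rotation matrix whose columns are the frame's x, y, z axes.
In Python, from station import env, effector, solver, viewer, workorder, search_frame, tip_of gives the robot as it stands. Calls block until the motion is done:
- env.reach(position, orientation): joint-space move of the TCP to a pose.
- env.movel(position, frame=None, rate=0.15): straight line of the TCP; frame=None keeps the orientation; rate is the mean speed in m/s.
- env.goto_joints(angles): joint-space move.
- effector.release() and effector.grasp(squeeze=None): open the fingers fully, or close them until they stop; squeeze is the grip in N (None keeps the last).
- env.pause(seconds).
- solver.inverse_kinematics(position, orientation): joint angles nearest the present ones, or None.
- env.sense(): the state.
- viewer.read_camera(name): name is "scene" or "top"; returns (picture, depth): 480x640x3 uint8, red, green, blue; 480x640 float32, m along the optical axis (not along the pixel's ray), 0 where there is no reading.
- viewer.camera_info(name): a dict with "intrinsics" (3x3 intrinsics, pixels), "dist_coeffs" ([k1, k2, p1, p2, k3] as OpenCV has them; the pictures are not rectified), "eye" and "rotation" of the camera in the world. Camera axes: x right, y up, looking along -z (the intrinsics and any distortion apply to the point x, -y, -z); pixel columns grow to the right and rows downward; lengths in m; the calibration is good to about 2 mm. A picture is of the moment at which its call begins. camera_info takes no time and is no camera call.
A pose or a line that the arm cannot do raises env.PlanningError and nothing moves.
- workorder.finish_job(): hands the job in; it is judged then, once.
Trained networks look in the newest picture that a camera, given by its name, has taken for a name from the list of things; names that differ only in an ending like _2 or _b are one class to them, and where a whole thing is asked for, a point or a joint stands for the part that bears it (a point fixed in the world has none). Each returns a list of dicts, best first, with "score" (0 to 1); they miss things now and then, are a little off and sometimes report something else, mostly with a low value. They report only what shows in the picture. A call takes as long as a camera call.
- search_frame(camera, name): "at" ([x, y, z] in m, in world coordinates, good to about 4 mm: the middle of the surface that is visible of it).
- tip_of(camera, name): "at" ([x, y, z] in m, in world coordinates, good to about 4 mm: a listed point, or the origin of a listed thing).
The state is a dict: "t": time; "joint_positions": joint angles; "joint_velocities": joint speeds; "tau": joint torques, N m; "ee_pos": TCP position; "tcp_rot": TCP orientation; "wrist_force": force on the tool from outside, world axes, zero at the start; "moment": the same for the moment, N m; "gripper_width": finger opening in m; "grasp_force": force on a finger pad.
Only numpy, scipy, OpenCV 4.12 (cv2) and the standard library are available. Lean on these libraries where they do the work, as an engineer would, in place of code of your own. Each camera call takes 0.05 s, during which the arm holds its last target. There are 200 camera calls.

## Task

The small indexing turntable on the bench moves on one tooth for each full to-and-fro stroke of its lever. Pump the lever by its upright black grip until the pipe nipple, the tall threaded tube among the four parts on the turntable, stands in line with the fixed pointer, then let go; do not touch the turntable or the parts on it.

Things in the scene. Friction and masses are not known exactly. Their poses are not given: they have to be found in the camera images.
- fixture: Indexing fixture bolted to the bench: round grey base 212 mm across, 12 mm thick, with a ratchet turntable on top and a lever that sticks out towards the robot. Origin on the vertical axis about which turntable and lever both turn, at bench height; z up, +x away from the robot when unturned, turned at most 0.3 rad. A spring pawl on the base lets the turntable turn only anticlockwise seen from above.
- pointer (a point): Tip of the fixed pointer, a flat steel wedge on a 60 mm high post (post 97 mm from the axis) on the fixture's +y side, the robot's left. The tip is 63 mm from the axis, 57 mm above the bench, and points at the axis.
- turntable: Ratchet wheel, 154 mm across 12 teeth 30 degrees apart, under a disc whose top is 40 mm above the bench; origin as the fixture's. Clamped on it every 90 degrees: pipe nipple (+x; steel tube 34 mm wide, 58 mm tall), brass union (+y; 34 mm tall), pipe coupling (-x; 44 mm wide, 38 tall), hexagon nut (-y; 19 tall). Friction holds it. It ends a right stroke with the nipple within 2 degrees of the pointer.
- nipple_seat (a point): Centre of the pipe nipple's foot, on the turntable's top 37 mm from the axis, 40 mm above the bench; it moves with the turntable. It starts 60 to 135 degrees clockwise of the pointer, perhaps between teeth: two to five full strokes, the first gaining from part of a tooth to 1.3 teeth. In the fixture's frame it must come to x = 0, y = +37 mm.
- lever (a joint): Lever angle, rad, growing anticlockwise from above: 0 at the back stop (grip 160 degrees round from the fixture's +x), 0.70 at the forward stop (200 degrees). No spring; starts at 0.10 to 0.60. Forward (grip to the robot's right) its pawl turns the turntable anticlockwise, 2 to 5 N at the grip; backward (left) it clicks over the teeth. A stop-to-stop stroke gains one tooth; swing at least 0.6 rad.
- lever_grip (a point): Point on the axis of the lever's upright black round grip, 75 mm above the bench. The grip is 26 mm in diameter, stands from 30 to 96 mm above the bench and 155 mm from the fixture's axis. Pinched from above it can turn between the fingers, so the hand need not turn along the arc. The flat lever arm below it (26 mm wide, top 19 mm above the bench) leads to the axis.

How it is judged:
At the end, for the whole second after the job is handed in: The pipe nipple stands at the pointer: in the fixture's frame its centre is on the +y side and within 8 mm (about 12 degrees of turn) of the line from the axis to the pointer, and the turntable is at rest (x of nipple_seat in the frame of fixture between -0.008 and 0.008 m and y of nipple_seat in the frame of fixture above 0.03 m and angular speed of turntable below 0.05 rad/s); the robot touches nothing.
It fails at once if the robot touches the turntable or the parts on it (contact force between any of the fingers, the arm and turntable above 1 N).
It also fails if it takes over 54 s, if anything falls off the work surface, if the arm or the gripper's body presses on something with over 40 N, if the wrist force passes 120 N, or if a joint passes its speed limit or range.

## Working session

There is one attempt and no reset: what is moved stays moved. The work goes in short steps, each a Python script; the robot and the scene stay as the last script left them, time stands still between calls to the robot, and variables do not carry over. Pictures are saved under pics/ and viewed, at most 10 in all, crops included, and the job is handed in when it is done.

```bash
mkdir -p pics; cat > look.py <<'E'
import numpy as np, cv2
from station import env, effector, solver, viewer, workorder, search_frame, tip_of
def look(tag=None,cams=("scene","top")):
    for c in cams:
        im,d=viewer.read_camera(c)
        if tag: cv2.imwrite(f"pics/{tag}_{c}.png",im[:,:,::-1])
        for n in ("fixture","pointer","nipple_seat","lever_grip","turntable"):
            r=tip_of(c,n)
            print(c,n,[(np.round(q["at"],4).tolist(),round(q["score"],2)) for q in r[:2]])
E
python3 - <<'E'
from look import *
s=env.sense();print(s["t"],s["ee_pos"],s["tcp_rot"],s["gripper_width"])
look("a")
for c in("scene","top"):
    i=viewer.camera_info(c);print(c,i["eye"])
E
```

```text
0.0 [0.24384133 0.60192705 0.21366849] [[-9.26845307e-01  3.75443075e-01 -5.24340523e-04]
 [ 3.75443420e-01  9.26843888e-01 -1.62634118e-03]
 [-1.24616724e-04 -1.70422689e-03 -9.99998540e-01]] 0.0920367945177132
scene fixture [([0.6515, 0.022, 0.0007], 0.86)]
scene pointer [([0.6592, 0.0849, 0.0588], 0.71)]
scene nipple_seat [([0.5005, 0.0196, 0.0775], 0.58)]
scene lever_grip [([0.4973, 0.018, 0.0779], 0.6)]
scene turntable [([0.6562, 0.0199, 0.0041], 0.72)]
top fixture [([0.6504, 0.019, -0.0001], 0.83)]
top pointer [([0.6581, 0.0831, 0.055], 0.58)]
top nipple_seat []
top lever_grip [([0.4973, 0.0183, 0.076], 0.68)]
top turntable [([0.6526, 0.023, -0.0001], 0.86)]
scene [ 0.188197   -0.31656544  0.73631006]
top [0.50241049 0.06626531 0.92302485]
```

View pics/a_top.png

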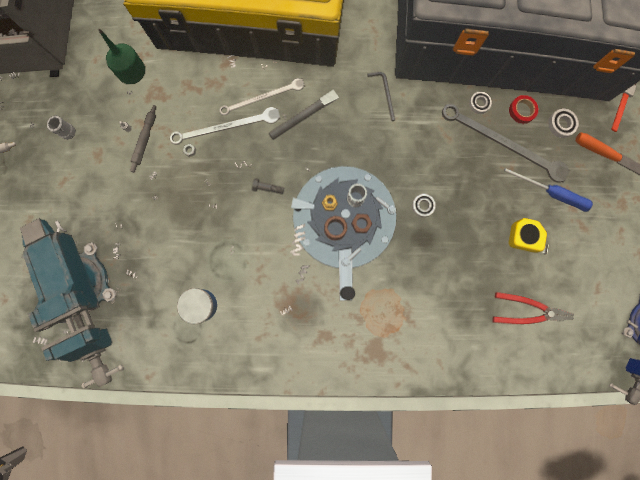

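View pics/a_scene.png

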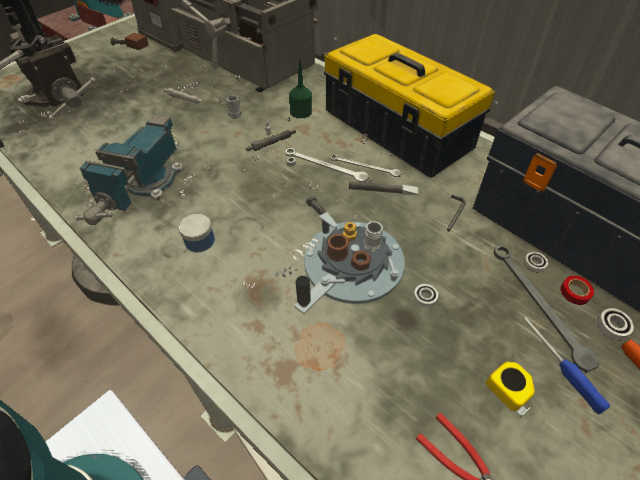

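The pictures show the fixture centred near top pixel (345,213) with the pointer on its left at (303,205). The nipple is up and to the right at (357,193), and the black grip is at (347,293). The network's "nipple_seat" reading in the scene view is really the grip, so I'll measure the nipple with my own code from the depth.

```bash
cat >> look.py <<'E'
C=np.array([0.651,0.0205])
def cloud(c):
    im,d=viewer.read_camera(c); i=viewer.camera_info(c)
    K=np.array(i["intrinsics"]);v,u=np.nonzero(d>0)
    p=cv2.undistortPoints(np.c_[u,v].astype(float)[:,None],K,np.array(i["dist_coeffs"]))[:,0]
    z=d[v,u][:,None]; P=np.c_[p[:,0],-p[:,1],-np.ones(len(p))]*z
    return P@np.array(i["rotation"]).T+np.array(i["eye"]), im[v,u].astype(int), np.c_[u,v]
def mid(P):
    (x,y),r=cv2.minEnclosingCircle((P[:,:2]*1000).astype(np.float32)); return np.array([x,y])/1000,r/1000
def measure(c="top"):
    P,col,uv=cloud(c); r=np.linalg.norm(P[:,:2]-C,axis=1); h=P[:,2]
    n=P[(r<.07)&(h>.090)&(h<.105)]; g=P[(r>.12)&(r<.18)&(h>.088)&(h<.103)&(P[:,0]<C[0]-.1)]
    po=P[(r>.06)&(r<.105)&(h>.05)&(h<.068)&(P[:,1]>C[1]+.04)]
    out={}
    for k,q in(("nipple",n),("grip",g),("pointer",po)):
        if len(q)<5: print(c,k,len(q)); continue
        m,rad=mid(q); a=np.degrees(np.arctan2(*(m-C)[::-1]))
        print(c,k,len(q),m.round(4),"circ r",round(rad,4),"R",np.linalg.norm(m-C).round(4),"deg",a.round(1)); out[k]=(m,a)
    return out
E
python3 - <<'E'
from look import *
measure("top");measure("scene")
P,col,uv=cloud("top"); r=np.linalg.norm(P[:,:2]-C,axis=1)
b=P[(r<.13)&(P[:,2]>.007)&(P[:,2]<.016)]
print("base",mid(b),len(b))
d=lambda y:np.c_[[y,1,0],[1,-y,0],[0,0,-1]].astype(float)
for R in ([[1,0,0],[0,-1,0],[0,0,-1]],[[-1,0,0],[0,1,0],[0,0,-1]]):
    print(solver.inverse_kinematics([0.497,0.018,0.22],np.array(R,float)))
E
```

```text
top nipple 132 [0.682  0.0013] circ r 0.0177 R 0.0365 deg -31.8
top grip 154 [0.4975 0.0185] circ r 0.0128 R 0.1536 deg -179.2
top pointer 152 [0.664  0.1044] circ r 0.0206 R 0.0849 deg 81.2
scene nipple 146 [ 0.6812 -0.0013] circ r 0.0184 R 0.0372 deg -35.9
scene grip 157 [0.495  0.0145] circ r 0.0128 R 0.1561 deg -177.8
scene pointer 130 [0.6646 0.1017] circ r 0.0223 R 0.0824 deg 80.5
base (array([0.6419881 , 0.02841661]), 0.11737842559814453) 3580
[-0.81001173  0.24219092  0.82731267  2.00431508 -0.21387623  0.98228808
 -1.44827731]
[-0.45505629  0.20216309  0.40204061  1.98566931 -0.09528633  0.97161272
  1.56427391]
```

```bash
cat >> look.py <<'E'
D=np.array([[-1,0,0],[0,1,0],[0,0,-1.]])
Z=0.055
def st(t=""):
    s=env.sense();p=s["ee_pos"];v=p[:2]-C
    print(t,round(s["t"],2),p.round(4),"R",np.linalg.norm(v).round(4),"deg",np.degrees(np.arctan2(v[1],v[0])%(2*np.pi)).round(2),"F",np.round(s["wrist_force"],1),"w",round(s["gripper_width"],4),round(float(np.max(s["grasp_force"])),1)); return s
E
python3 - <<'E'
from look import *
g=[0.4965,0.017]
env.reach(g+[0.22],D); st("above")
env.movel(g+[Z],rate=0.12); st("down")
effector.grasp(squeeze=12); st("grip")
E
```

```text
above 3.02 [0.4966 0.0179 0.22  ] R 0.1544 deg 180.96 F [0.2 0.  0.1] w 0.0921 0.0
down 4.55 [0.4971 0.017  0.0556] R 0.154 deg 181.29 F [-0.1 -0.8  0.6] w 0.092 0.0
grip 5.56 [0.4965 0.0171 0.055 ] R 0.1546 deg 181.27 F [-0.6  0.4  0.1] w 0.0254 12.0
```

```bash
cat >> look.py <<'E'
R0=0.155
def to(deg,rate=.12):
    a=np.radians(deg); env.movel([C[0]+R0*np.cos(a),C[1]+R0*np.sin(a),Z],rate=rate)
def tang():
    s=env.sense();v=s["ee_pos"][:2]-C;v/=np.linalg.norm(v);return float(np.dot(s["wrist_force"][:2],[-v[1],v[0]]))
def seek(deg,sign,lim=9,maxn=8):   # creep on until the stop pushes back
    for k in range(maxn):
        deg+=sign*1.0; to(deg,.03)
        if -sign*tang()>lim: break
    return deg
E
python3 - <<'E'
from look import *
for a in (175,168,161,155): to(a); 
st("near back")
print(seek(155,-1)); st("back stop")
measure("top")
E
```

```text
near back 6.75 [0.5106 0.086  0.0549] R 0.155 deg 154.98 F [-0.7  1.6 -2.4] w 0.0255 12.0
148.0
back stop 8.5 [0.517  0.0986 0.0548] R 0.1551 deg 149.75 F [ -8.4 -10.3   5.3] w 0.0257 12.0
top nipple 134 [0.682  0.0013] circ r 0.0176 R 0.0365 deg -31.8
top grip 0
top pointer 157 [0.6647 0.1044] circ r 0.0207 R 0.085 deg 80.8
```

```bash
cat >> look.py <<'E'
def fwd():
    for a in (157,165,173,181,187): to(a)
    d=seek(187,1,10,6); st(f"fwd {d}")
def back():
    for a in (182,174,166,158,152): to(a)
    d=seek(152,-1,9,4); st(f"back {d}")
E
python3 - <<'E'
from look import *
fwd(); measure("top")
im,_=viewer.read_camera("top"); cv2.imwrite("pics/f1.png",cv2.resize(im[130:330,230:470],None,fx=3,fy=3)[:,:,::-1])
E
```

```text
fwd 191.0 11.18 [ 0.4986 -0.0063  0.0551] R 0.1548 deg 189.95 F [-3.8 10.6  3.5] w 0.0256 12.0
top nipple 132 [0.6873 0.0148] circ r 0.0178 R 0.0367 deg -8.9
top grip 0
top pointer 156 [0.6644 0.1044] circ r 0.0207 R 0.085 deg 80.9
```

View pics/f1.png

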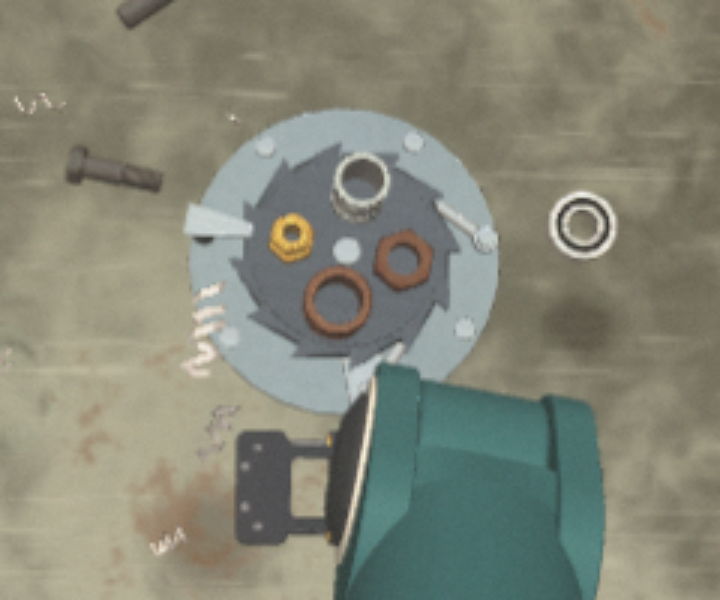

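The crop shows the nipple at (361,185) and the pointer tip at (252,230). The brass union at (292,237) is in line with the pointer, so the nipple is exactly 90° short and needs three more strokes.

```bash
python3 - <<'E'
from look import *
prev=-8.9
for k in range(3):
    back(); fwd(); a=measure("top")["nipple"][1]
    if not 24<a-prev<36: print("odd gain",a-prev); break
    prev=a
im,_=viewer.read_camera("top"); cv2.imwrite("pics/f2.png",cv2.resize(im[130:330,230:470],None,fx=3,fy=3)[:,:,::-1])
E
```

```text
back 148.0 13.92 [0.5173 0.0986 0.0549] R 0.1548 deg 149.71 F [ -8.1 -11.3   8. ] w 0.0255 12.0
fwd 191.0 16.55 [ 0.4985 -0.0063  0.055 ] R 0.1548 deg 189.96 F [-4.2 10.   0.2] w 0.0259 12.0
top nipple 127 [0.686  0.0332] circ r 0.0176 R 0.0372 deg 19.9
top grip 0
top pointer 158 [0.6648 0.1043] circ r 0.0207 R 0.085 deg 80.6
back 148.0 19.23 [0.5175 0.0986 0.0549] R 0.1547 deg 149.67 F [ -8.3 -11.8   8.5] w 0.0257 12.0
fwd 191.0 21.87 [ 0.4984 -0.0062  0.0549] R 0.1549 deg 189.94 F [-4.7 10.2 -0.8] w 0.0255 12.0
top nipple 120 [0.676  0.0496] circ r 0.0172 R 0.0384 deg 49.3
top grip 0
top pointer 152 [0.6651 0.1045] circ r 0.0206 R 0.0852 deg 80.5
back 148.0 24.55 [0.5175 0.0986 0.0549] R 0.1547 deg 149.67 F [ -7.7 -11.4   9.5] w 0.0258 12.0
fwd 192.0 27.43 [ 0.4983 -0.0063  0.0548] R 0.155 deg 189.96 F [-5.8 15.9 -0.6] w 0.026 12.0
top nipple 128 [0.6594 0.0578] circ r 0.0176 R 0.0382 deg 77.3
top grip 0
top pointer 156 [0.6637 0.1043] circ r 0.0206 R 0.0847 deg 81.4
```

View pics/f2.png

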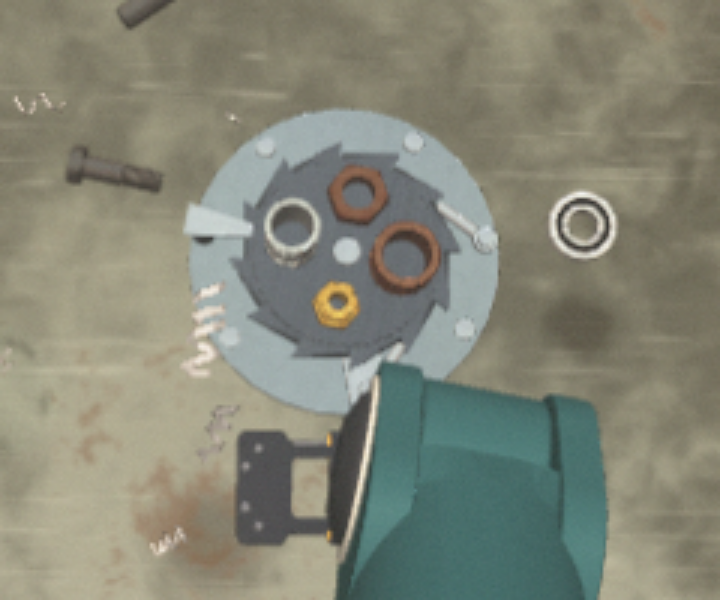

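The nipple at (291,229) now stands right at the pointer tip (252,229), in line with it. I'll let go, retreat upward, check once more and hand in.

```bash
python3 - <<'E'
from look import *
to(190,.03); effector.release()
p=env.sense()["ee_pos"]; env.movel([p[0],p[1],0.22],rate=.12); st("up")
env.pause(.5)
m=measure("top"); measure("scene")
if abs(m["nipple"][1]-m["pointer"][1])<9: workorder.finish_job(); print("handed in")
E
```

```text
up 30.45 [ 0.4979 -0.0064  0.2193] R 0.1555 deg 189.98 F [ 0.5  0.3 -0.4] w 0.0916 0.0
top nipple 123 [0.6597 0.0575] circ r 0.0176 R 0.038 deg 76.8
top grip 0
top pointer 156 [0.6645 0.1043] circ r 0.0207 R 0.0849 deg 80.8
scene nipple 0
scene grip 164 [ 0.4974 -0.0084] circ r 0.0133 R 0.1563 deg -169.3
scene pointer 14 [0.671  0.1197] circ r 0.0068 R 0.1012 deg 78.6
the job is handed in; nothing more can be done
handed in
```

Done: after four forward strokes the pipe nipple stands in line with the pointer, about 4° off in the last top-camera reading (12° allowed). I let go of the lever, raised the arm clear and handed the job in at about 31 s; the verdict was not shown.

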